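Fit the spacer and clamp cap on the wheel spindle

ROBOT

A 6-joint arm with a two-finger parallel gripper is mounted at the origin on the work surface. World frame = base frame: x ahead of the robot, y to its left, z up, the work surface at z = 0. Lengths are in m, angles in rad, forces in N, time in s.
With the tool pointing down it reaches from about 0.275 to 0.825 m from the base axis. Payload 4.9 kg.
Tool frame: the origin (TCP) lies midway between the tips of the shut fingers; the grasp point (between the pads) lies 19 mm behind it (bot.grip_depth is the distance from the TCP to the grasp point, in m); y points along the fingers, x is the direction in which the jaws open and shut, and the axes are right-handed (so a half turn about y gives the same grasp; the last joint's range is limited). The gripper opens to 85 mm and grips with 20 to 120 N. Pads are 22 mm wide; open, the fingers measure 114 mm over their backs; the gripper's body (76 mm by 85 mm) begins 54 mm behind the grasp point. The pads swing forward as they close: fully open they stand 13 mm farther back than shut.
Start: joints at [-0.134, 0.326, -0.193, 1.052, 0, 1.437], TCP at [0.55, 0, 0.192] pointing down, gripper open.
Joint ranges: [-2.65, 2.65], [-0.97, 1.79], [-1.3, 1.35], [-1.93, 2.1], [-1.47, 1.37], [-3.14, 3.14]. Speed limits (rad/s): [2.57, 2.57, 3.14, 3.14, 3.14, 3.14].

INTERFACE

Orientations are given as a unit quaternion [w, x, y, z].
In Python, from cell import bot gives the robot as it stands. Calls block until the motion is done:
- bot.move_pose(position, orientation): joint-space move of the TCP to a pose.
- bot.move_linear(position, speed=0.15, rotation=None, until_force=None): straight line of the TCP; rotation=None keeps the orientation; speed is the mean speed in m/s. With until_force (N) it stops when the force on the tool has changed by that much, and returns True; else False.
- bot.goto_joints(angles): joint-space move.
- bot.set_gripper(opening, grasp_force=None): opening from 0.0 (shut) to 1.0 (fully open); grasp_force is the grip in N (None keeps the last); returns when the fingers have stopped.
- bot.wait(seconds).
- bot.solve_ik(position, orientation): joint angles nearest the present ones, or None.
- bot.camera(name): name is "scene" or "side" or "wrist"; returns the picture (400x640x3 uint8, red, green, blue); there is no depth.
- bot.calibration(name): a dict with "mtx" (3x3 intrinsics, pixels), "extrinsics" (4x4, takes a point from world to camera coordinates); the wrist camera has in their place "hand_eye" (4x4, takes a point from camera to tool coordinates, whose origin is the TCP and whose axes are the tool frame's). Camera axes: x right, y down, z forward; pixel columns grow to the right and rows downward; lengths in m; the calibration is good to about 2 mm. The wrist camera is an equidistant fisheye: a pixel r from the principal point sees the ray r / f radians off the axis. A picture is of the moment at which its call begins: read the wrist's pose just before it. calibration takes no time and is no camera call.
A pose or a line that the arm cannot do raises bot.PlanningError and nothing moves.
- bot.close_job(): hands the job in, once; it reports no verdict.
Trained networks look in the newest picture that a camera, given by its name, has taken for a name from the list of things; names that differ only in an ending like _2 or _b are one class to them, and where a whole thing is asked for, a point or a joint stands for the part that bears it (a point fixed in the world has none). Each returns a list of dicts, best first, with "confidence" (0 to 1); they miss things now and then, are a little off and sometimes report something else, mostly with a low value. They report only what shows in the picture. A call takes as long as a camera call. They do not tell look-alikes from the thing itself.
- bot.search_frame(camera, thing): "bbox" ([left, top, width, height] in pixels, round what is visible of it).
Readings, each from a call of its own:
- bot.read_clock(): time.
- bot.read_joint_positions(): joint angles.
- bot.read_joint_vel(): joint speeds.
- bot.read_joint_efforts(): joint torques, N m.
- bot.read_position(): TCP position.
- bot.read_tool_rot(): TCP orientation.
- bot.read_ft_force(): force on the tool from outside, world axes, zero at the start.
- bot.read_moment(): the same for the moment, N m.
- bot.read_gripper_width(): opening from 0.0 (shut) to 1.0 (fully open).
Only numpy, scipy, OpenCV 4.12 (cv2) and the standard library are available. Lean on these libraries where they do the work, as an engineer would, in place of code of your own. Each camera call takes 0.05 s, during which the arm holds its last target.

TASK

The wheel is already on the upright spindle of the mounting stand. Put the wide-bored spacer ring over the spindle so that it lies flat on the wheel, then put the clamp cap over the spindle, open side down as it stands now, so that it sits flat on the spacer, and let go. Leave alone the look-alike ring with the narrow hole; it does not fit.

Things in the scene. Friction and masses are not known exactly. Their poses are not given: they have to be found in the camera images.
- stand: Mounting stand, fixed to the table. A grey 90 mm square base plate 12 mm thick, an aluminium hub, on it a dark round wheel 84 mm in diameter, whose flat top lies 25 mm above the table, and in the middle an upright steel spindle: 24 mm in diameter for the first 26 mm above the wheel, then tapering to 8 mm at its tip, 45 mm above the wheel (70 mm above the table). Origin: on the spindle's axis at table height; z is up along the spindle.
- spacer: Spacer, a loose plain steel ring lying flat on the table: outside diameter 52 mm, bore 32 mm right through, height 18 mm, about 0.2 kg. Origin: centre of its underside; z is its axis, up.
- cap: Clamp cap, loose, plain aluminium, standing on the table open side down: a round body 52 mm in diameter and 40 mm high with a knob 26 mm in diameter and 25 mm high on top in the middle (65 mm high in all), about 0.22 kg. Its underside has a blind bore 32 mm in diameter and 32 mm deep. Closed on top, so nothing can be put on the spindle after it; without the spacer beneath, its bore is too shallow to reach the wheel. Origin: centre of its underside; z is its axis, up.
- collar: Bystander to be left where it is: a loose plain steel ring lying flat, with the spacer's outside diameter (52 mm) and height (18 mm), but with a hole of only 14 mm, too narrow for the spindle. Origin: centre of its underside.
Things that resemble listed ones, but are neither listed nor needed, are in the scene too. Leave any black or orange look-alike of the spacer alone. What is shaped like the cap but blue or purple is not meant.

How it is judged:
By the outcome, as a careful person would: the job done as asked, in the order asked, and still so for the second after the job is handed in, with the robot touching nothing.
It also fails if it takes over 58 s, if anything falls off the work surface, if the arm or the gripper's body presses on something with over 40 N, if the wrist force passes 120 N, or if a joint passes its speed limit or range.

## Working session

There is one attempt and no reset: what is moved stays moved. The work goes in short steps, each a Python script; the robot and the scene stay as the last script left them, time stands still between calls to the robot, and variables do not carry over. Pictures are saved under pics/ and viewed, and the job is handed in when it is done.

```bash
mkdir -p pics; ls; cat > h.py <<'E'
from cell import bot
import numpy as np, cv2
def save(n,im): cv2.imwrite('pics/'+n,cv2.cvtColor(im,cv2.COLOR_RGB2BGR))
E
python3 - <<'E'
from h import *
for c in ['scene','side','wrist']:
    save(c+'0.png',bot.camera(c))
    k=bot.calibration(c); print(c,np.round(k['mtx'],1).tolist(),np.round(k.get('extrinsics',k.get('hand_eye')),3).tolist())
    for t in ['stand','spacer','cap','collar']:
        print(t,[(np.round(d['bbox']).tolist(),round(d['confidence'],2)) for d in bot.search_frame(c,t)])
print(bot.read_clock(),bot.read_tool_rot(),bot.grip_depth)
E
```

```text
pics
scene [[481.2, 0.0, 315.0], [0.0, 481.2, 195.4], [0.0, 0.0, 1.0]] [[0.014, 1.0, 0.015, 0.011], [0.83, -0.003, -0.557, -0.402], [-0.557, 0.021, -0.83, 1.375], [0.0, 0.0, 0.0, 1.0]]
stand [([386.0, 175.0, 43.0, 37.0], 0.86)]
spacer [([242.0, 219.0, 24.0, 25.0], 0.75), ([200.0, 224.0, 23.0, 22.0], 0.68), ([242.0, 186.0, 24.0, 17.0], 0.54)]
cap [([305.0, 192.0, 23.0, 33.0], 0.91), ([347.0, 190.0, 24.0, 31.0], 0.87), ([302.0, 159.0, 24.0, 30.0], 0.62)]
collar [([172.0, 183.0, 24.0, 22.0], 0.97)]
side [[381.7, 0.0, 319.9], [0.0, 381.7, 202.4], [0.0, 0.0, 1.0]] [[-0.863, -0.505, -0.001, 0.421], [-0.265, 0.455, -0.85, 0.184], [0.43, -0.733, -0.527, 0.447], [0.0, 0.0, 0.0, 1.0]]
stand [([194.0, 274.0, 99.0, 77.0], 0.56)]
spacer [([305.0, 170.0, 28.0, 18.0], 0.9), ([348.0, 182.0, 26.0, 22.0], 0.86), ([322.0, 156.0, 27.0, 16.0], 0.74)]
cap [([282.0, 188.0, 34.0, 40.0], 0.79), ([258.0, 218.0, 35.0, 48.0], 0.61), ([337.0, 202.0, 26.0, 41.0], 0.6)]
collar [([374.0, 156.0, 25.0, 16.0], 0.82)]
wrist [[309.7, 0.0, 321.3], [0.0, 309.7, 197.8], [0.0, 0.0, 1.0]] [[1.0, -0.001, -0.0, 0.001], [-0.0, -0.311, 0.951, -0.181], [-0.001, -0.951, -0.311, 0.08], [0.0, 0.0, 0.0, 1.0]]
stand [([223.0, 1.0, 83.0, 43.0], 0.93)]
spacer [([328.0, 260.0, 38.0, 33.0], 0.87), ([332.0, 311.0, 36.0, 28.0], 0.7), ([254.0, 260.0, 39.0, 40.0], 0.58)]
cap [([287.0, 159.0, 46.0, 50.0], 0.73), ([271.0, 74.0, 45.0, 50.0], 0.58)]
collar []
0.75 [ 7.07111436e-01 -7.07102127e-01 -8.09765669e-06 -1.63311478e-06] 0.0187
```

View images.

```bash
python3 - <<'E'
import cv2
a=cv2.imread('pics/scene0.png');cv2.imwrite('pics/scene0c.png',cv2.resize(a[140:265,150:450],None,fx=2.66,fy=2.66,interpolation=cv2.INTER_CUBIC))
a=cv2.imread('pics/side0.png');cv2.imwrite('pics/side0c.png',cv2.resize(a[130:370,170:430],None,fx=2.4,fy=2.4,interpolation=cv2.INTER_CUBIC))
E
```

```text
(no output)
```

View pics/scene0c.png

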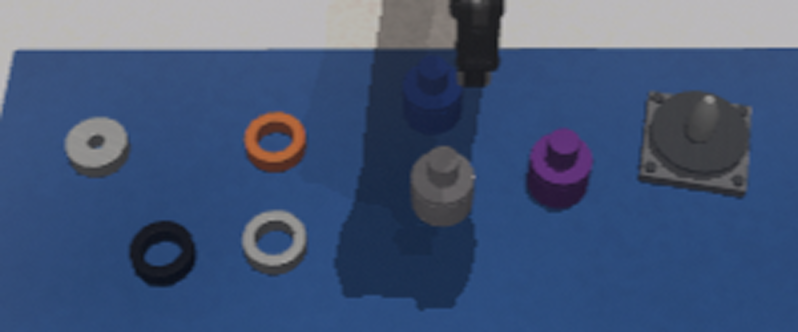

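View pics/side0c.png

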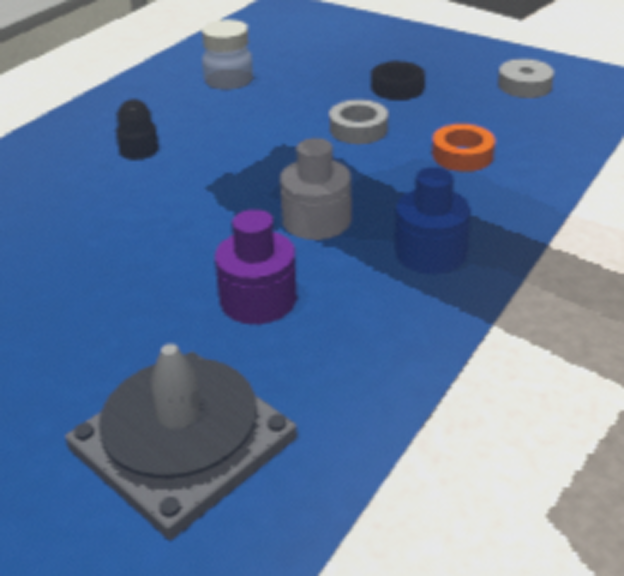

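View pics/wrist0.png

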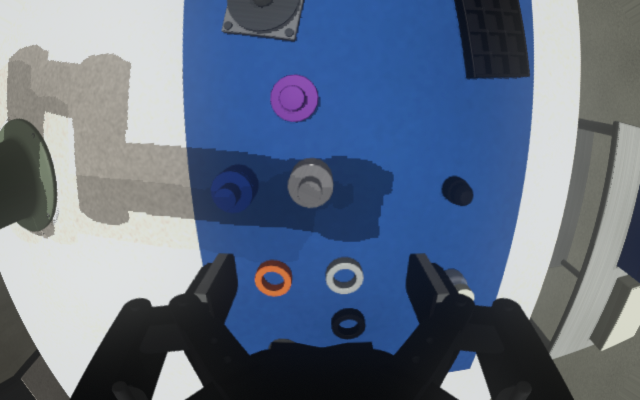

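The scene picture shows three wide-bored rings: grey (254,231), orange (254,194) and black (211,235). The narrow-holed ring is at (184,194). The caps are grey (316,208), purple (359,205) and blue (314,174), and the stand is at (407,193). The plain steel ring at (254,231) and the grey cap at (316,208) are the ones meant. Next I'll fit their positions from all three views.

```bash
cat >> h.py <<'E'
from scipy.optimize import least_squares
from scipy.spatial.transform import Rotation as R
def circ(r,z,n=72):
    t=np.linspace(0,2*np.pi,n); return np.c_[r*np.cos(t),r*np.sin(t),0*t+z]
MODEL={'spacer':np.r_[circ(.026,0),circ(.026,.018)],
 'cap':np.r_[circ(.026,0),circ(.026,.04),circ(.013,.065)],
 'spindle':np.r_[circ(.012,.025),circ(.012,.051),circ(.004,.07)]}
def toolpose():
    q=bot.read_tool_rot(); T=np.eye(4); T[:3,:3]=R.from_quat(np.roll(q,-1)).as_matrix(); T[:3,3]=bot.read_position(); return T
def project(cam,P,T=None):
    k=bot.calibration(cam); K=np.array(k['mtx'])
    if cam=='wrist': E=np.linalg.inv(T@np.array(k['hand_eye']))
    else: E=np.array(k['extrinsics'])
    p=P@E[:3,:3].T+E[:3,3]
    if cam=='wrist':
        rr=np.hypot(p[:,0],p[:,1]); th=np.arctan2(rr,p[:,2]); s=th/np.maximum(rr,1e-9)
        u=p[:,:2]*s[:,None]
    else: u=p[:,:2]/p[:,2:]
    return u*[K[0,0],K[1,1]]+K[:2,2]
def bb(P): 
    lo,hi=P.min(0),P.max(0); return np.r_[lo,hi]
def fit(kind,obs,x0,T=None,verbose=1):
    # obs: list (cam, ltwh)
    def res(x):
        return np.concatenate([bb(project(c,MODEL[kind]+[x[0],x[1],0],T))-np.r_[b[0],b[1],b[0]+b[2],b[1]+b[3]] for c,b in obs])
    s=least_squares(res,x0,loss='soft_l1',f_scale=2.)
    if verbose: print(kind,[o[0] for o in obs],np.round(s.x,4),'res',np.round(res(s.x),1).tolist())
    return s.x
E
python3 - <<'E'
from h import *
T=toolpose(); print(T.round(3).tolist())
S=[('scene',[242,219,24,25]),('side',[305,170,28,18]),('wrist',[328,260,38,33])]
C=[('scene',[305,192,23,33]),('side',[282,188,34,40]),('wrist',[287,159,46,50])]
for o in S: fit('spacer',[o],[.55,0],T)
fit('spacer',S,[.55,0],T)
for o in C: fit('cap',[o],[.55,0],T)
fit('cap',C,[.55,0],T)
def st(o): 
    MODEL['plate']=np.r_[[[a,b,z] for a in(-.045,.045) for b in (-.045,.045) for z in (0,.012)]]
    fit('plate',[o],[.5,.2],T)
for o in [('scene',[386,175,43,37]),('side',[194,274,99,77]),('wrist',[223,1,83,43])]: st(o)
E
```

```text
[[1.0, 0.0, -0.0, 0.55], [0.0, 0.0, 1.0, 0.0], [0.0, -1.0, 0.0, 0.192], [0.0, 0.0, 0.0, 1.0]]
spacer ['scene'] [ 0.5837 -0.1507] res [-0.5, -0.1, 0.5, 0.0]
spacer ['side'] [ 0.5828 -0.1575] res [1.6, -0.5, -1.6, 0.6]
spacer ['wrist'] [ 0.5857 -0.1553] res [-0.1, -2.2, 0.1, 2.9]
spacer ['scene', 'side', 'wrist'] [ 0.5846 -0.1534] res [-1.7, 0.3, -0.8, 0.4, -0.1, 0.0, -3.3, 1.3, -0.9, -3.3, -0.6, 1.8]
cap ['scene'] [ 0.5348 -0.0157] res [-0.5, 0.9, 0.5, -0.9]
cap ['side'] [ 0.54   -0.0152] res [2.0, -1.7, -2.1, 1.6]
cap ['wrist'] [ 0.5378 -0.0175] res [-0.1, -0.6, 0.1, 0.6]
cap ['scene', 'side', 'wrist'] [ 0.5378 -0.0168] res [-1.0, 2.1, 0.0, 0.3, 3.5, -1.8, -0.6, 1.5, -0.2, -1.2, 0.1, 0.0]
plate ['scene'] [0.4832 0.1933] res [-0.9, 0.8, 0.8, -0.7]
plate ['side'] [0.4863 0.1998] res [0.5, -0.5, -0.5, 0.5]
plate ['wrist'] [0.4845 0.193 ] res [3.5, -28.5, -2.5, 4.5]
```

```bash
python3 - <<'E'
import cv2
a=cv2.imread('pics/wrist0.png');cv2.imwrite('pics/wrist0c.png',cv2.resize(a[140:340,220:380],None,fx=3,fy=3,interpolation=cv2.INTER_CUBIC))
E
```

```text
(no output)
```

View pics/wrist0c.png

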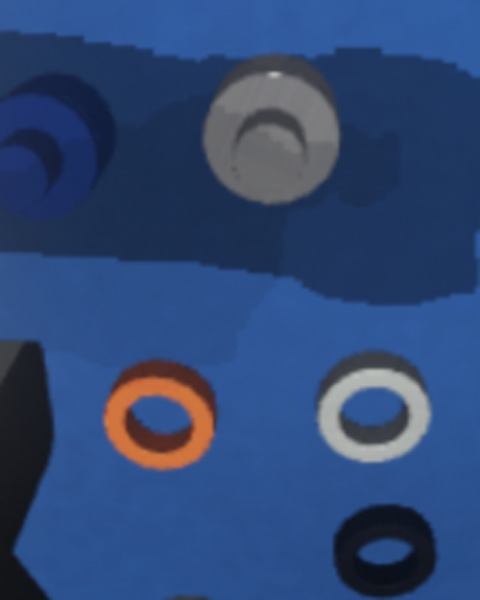

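The crop confirms it: the light grey ring at wrist (345,278) has the wide bore and is neither orange nor black, and the cap at (310,184) is plain grey. Next is a closer look from above the spacer, with the jaws turned diagonally to clear the neighbours.

```bash
cat >> h.py <<'E'
def quat(yaw):
    r=R.from_euler('z',yaw)*R.from_euler('x',-np.pi/2); return np.roll(r.as_quat(),1)
Q=quat(np.pi/4)
E
python3 - <<'E'
from h import *
print(bot.solve_ik([.585,-.154,.1],Q),bot.solve_ik([.537,-.017,.01],Q),bot.solve_ik([.485,.195,.05],Q))
bot.move_pose([.585,-.154,.10],Q)
T=toolpose(); im=bot.camera('wrist'); save('w1.png',im)
d=bot.search_frame('wrist','spacer'); print(d, bot.read_clock(), T[:3,3])
for x in d: fit('spacer',[('wrist',x['bbox'])],[.585,-.154],T)
E
```

```text
[-0.37937689  0.49830863 -0.17492814  0.89755956  0.          0.40602127] [-0.169068    0.49636192 -0.45680692  0.61762749  0.          0.61633016] [ 0.24101477  0.41963122 -0.45778956  0.69337554  0.          1.02641293]
[{'bbox': [238.5, 227.9, 52.4, 51.1], 'confidence': 0.83}, {'bbox': [207.6, 84.6, 61.6, 58.9], 'confidence': 0.76}, {'bbox': [292.7, 155.0, 58.1, 60.3], 'confidence': 0.75}, {'bbox': [360.6, 9.2, 75.9, 63.7], 'confidence': 0.48}] 1.8167 [ 0.5850927  -0.15364337  0.10026838]
spacer ['wrist'] [ 0.5942 -0.2424] res [-0.5, -1.0, 0.5, 1.3]
spacer ['wrist'] [ 0.4846 -0.1564] res [0.4, -0.2, -0.4, 0.2]
spacer ['wrist'] [ 0.5839 -0.1512] res [-0.2, 0.2, 0.2, -0.2]
spacer ['wrist'] [ 0.5372 -0.0121] res [4.9, 2.2, -9.2, -2.1]
```

View pics/w1.png

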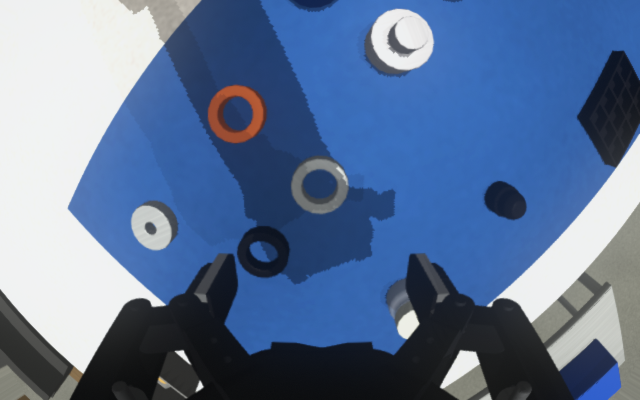

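The grey ring is at (321,186), between the orange one (236,114) and the black one (263,251), and the diagonal jaws clear both. The wrist fit (0.584,-0.151) agrees with the scene fit to 1 mm, so I'll grasp it.

```bash
python3 - <<'E'
from h import *
bot.set_gripper(0.85)
print(bot.move_linear([.5839,-.1512,.03],speed=.15), bot.move_linear([.5839,-.1512,.001],speed=.06,until_force=8))
print(bot.read_position())
bot.set_gripper(0.0,grasp_force=50)
print(bot.read_gripper_width(),bot.read_ft_force(),bot.read_position())
bot.move_linear([.5839,-.1512,.15],speed=.15)
print(bot.read_gripper_width(),bot.read_ft_force(),bot.read_clock())
T=toolpose();im=bot.camera('wrist'); save('w2.png',im)
E
```

```text
False False
[ 0.58375474 -0.15116676  0.00074798]
0.0018851335982995076 [ 0.50713122 -1.33177824 -0.02558734] [ 0.58391796 -0.15119363  0.00104185]
-0.0009070268620907845 [-0.08118418 -0.0849708  -0.15454053] 5.1833
```

View pics/w2.png

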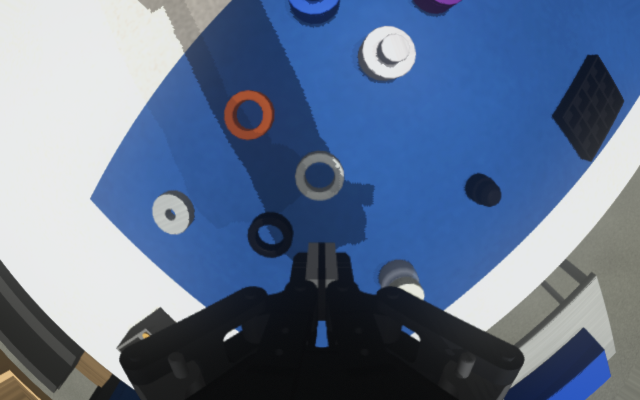

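The grasp missed: the fingers shut to 0 and the ring is still on the table at (320,176). I need to find out why before trying again.

```bash
python3 - <<'E'
from h import *
a=cv2.imread('pics/w2.png');cv2.imwrite('pics/w2c.png',cv2.resize(a[140:340,220:420],None,fx=3,fy=3,interpolation=cv2.INTER_CUBIC))
T=toolpose();print(T.round(4).tolist())
d=bot.search_frame('wrist','spacer')
for x in d: print(np.round(x['bbox'])); fit('spacer',[('wrist',x['bbox'])],[.585,-.154],T)
for z in (.011,0,-.011): print(project('wrist',(T@np.array([[0,0,z,1],[0,-.02,z,1],[0,-.04,z,1]]).T).T[:,:3],T).round(0).tolist())
save('s2.png',bot.camera('side')[100:370,170:460]);save('sc2.png',bot.camera('scene')[120:260,170:370])
for n in('s2','sc2'):
    a=cv2.imread(f'pics/{n}.png');cv2.imwrite(f'pics/{n}c.png',cv2.resize(a,None,fx=2.2 if n=='s2' else 4,fy=2.2 if n=='s2' else 4,interpolation=cv2.INTER_CUBIC))
E
```

```text
[[0.7071, -0.002, -0.7071, 0.5831], [0.7071, 0.0008, 0.7071, -0.1509], [-0.0009, -1.0, 0.0019, 0.1488], [0.0, 0.0, 0.0, 1.0]]
[250. 210.  44.  48.]
spacer ['wrist'] [ 0.593  -0.2396] res [-1.1, 0.2, 1.1, -0.1]
[221.  90.  55.  48.]
spacer ['wrist'] [ 0.4825 -0.1567] res [1.7, -1.5, -1.7, 1.4]
[293. 150.  56.  51.]
spacer ['wrist'] [ 0.5832 -0.1505] res [3.0, -0.3, -3.0, 0.2]
[[321.0, 212.0], [320.0, 224.0], [320.0, 239.0]]
[[321.0, 228.0], [321.0, 241.0], [320.0, 258.0]]
[[321.0, 243.0], [321.0, 258.0], [320.0, 276.0]]
```

View pics/w2c.png

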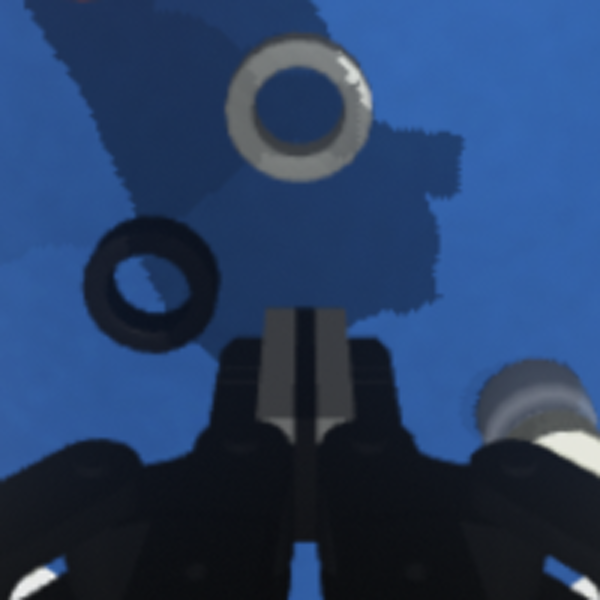

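View pics/s2c.png

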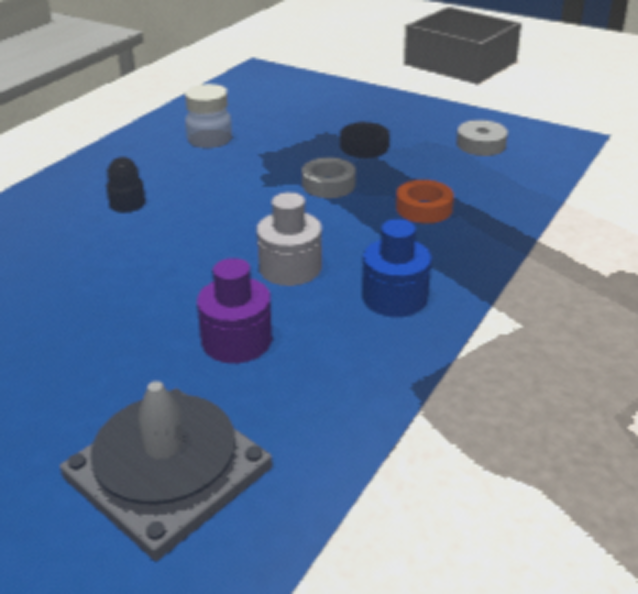

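View pics/sc2c.png

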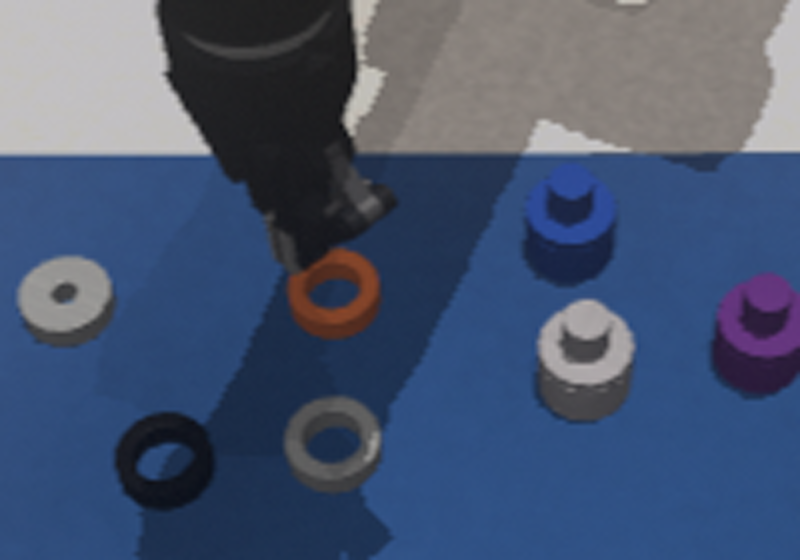

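```bash
python3 - <<'E'
from h import *
T=toolpose()
for y in (0,-.02,-.04):
  P=(T@np.array([0,y,0,1]))[None,:3]
  print(y,(project('scene',P)-[170,120])*4, (project('side',P)-[170,100])*2.2)
for c in ['scene','side']:
  k=np.array(bot.calibration(c)['extrinsics']); print(c,-k[:3,:3].T@k[:3,3])
print(bot.read_joint_positions())
E
```

```text
0 [[309.74380247 300.45047993]] [[323.11525979  34.14114432]]
-0.02 [[305.40899115 276.82290059]] [[322.96721053  11.47917328]]
-0.04 [[300.91232622 252.31311236]] [[322.81476621 -11.85554932]]
scene [ 1.10021504 -0.04033417  0.91732263]
side [0.2205454  0.45655394 0.39231713]
[-3.75727955e-01  4.54227480e-01 -1.12926113e-01  1.00531011e+00
  7.41869711e-06  4.09725273e-01]
```

Where the shut fingertips appear doesn't match the projected TCP. In the scene crop they show about 25 mm higher up the tool than they should. I'll measure the true tip height by touching a clear patch of table with shut fingers.

```bash
python3 - <<'E'
from h import *
bot.move_pose([.64,.03,.10],Q)
bot.move_linear([.64,.03,.05],speed=.15)
T=toolpose()
a=bot.camera('side');save('s3.png',a);b=bot.camera('scene');save('sc3.png',b)
print('TCP side',project('side',T[None,:3,3]),'scene',project('scene',T[None,:3,3]))
h=bot.move_linear([.64,.03,.002],speed=.05,until_force=4)
print(h,bot.read_position(),bot.read_ft_force(),bot.read_clock())
save('s4.png',bot.camera('side'))
a=cv2.imread('pics/s3.png');c=cv2.imread('pics/s4.png')
cv2.imwrite('pics/s34.png',np.hstack([cv2.resize(v[60:260,210:410],None,fx=2,fy=2) for v in(a,c)]))
E
```

```text
TCP side [[237.60272607 193.55747927]] scene [[339.22168219 245.07502412]]
False [0.64037199 0.02997086 0.00237062] [0.2711865  0.56270992 0.16408196] 7.875
```

View pics/s34.png

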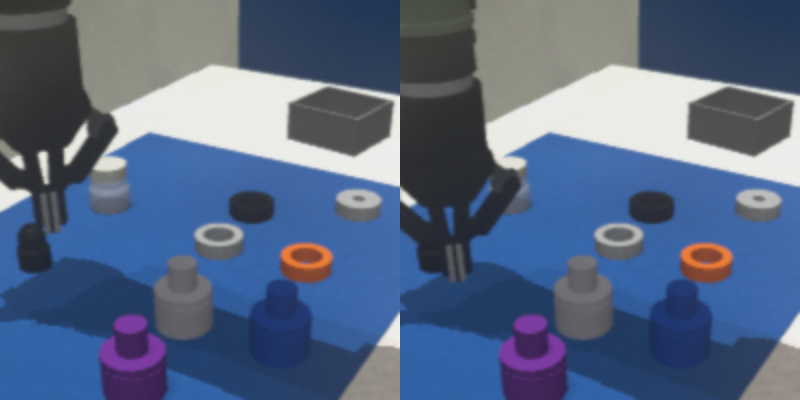

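```bash
python3 - <<'E'
from h import *
h=bot.move_linear([.64,.03,-.045],speed=.05,until_force=4)
print(h,bot.read_position(),bot.read_ft_force(),bot.read_clock())
save('s5.png',bot.camera('side'))
a=cv2.imread('pics/s5.png')
cv2.imwrite('pics/s5c.png',cv2.resize(a[100:260,170:330],None,fx=4,fy=4))
E
```

```text
True [ 0.63921083  0.03002348 -0.0389279 ] [-1.65877588 -0.50275757  6.9174448 ] 8.6917
```

View pics/s5c.png

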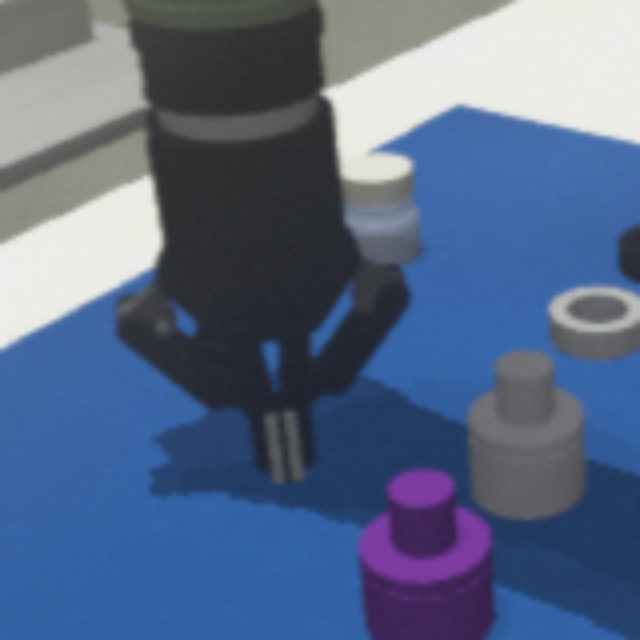

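The shut tips touch the table at a TCP reading of z = -0.038, so the true tips sit 38 mm behind the stated TCP. That is why the first grasp closed above the 18 mm ring. I'll apply this offset and retry.

```bash
echo 'OFF=0.038' >> h.py; python3 - <<'E'
from h import *
bot.move_linear([.64,.03,.06],speed=.25)
bot.set_gripper(0.85)
bot.move_linear([.5839,-.1512,.06],speed=.3)
bot.move_linear([.5839,-.1512,.0],speed=.15)
print(bot.move_linear([.5839,-.1512,.001-OFF],speed=.06,until_force=6),bot.read_position())
bot.set_gripper(0.0,grasp_force=50)
print(bot.read_gripper_width(),bot.read_ft_force(),bot.read_position())
bot.move_linear([.5839,-.1512,.07],speed=.2)
print(bot.read_gripper_width(),bot.read_ft_force(),bot.read_clock())
save('w6.png',bot.camera('wrist'));save('s6.png',bot.camera('side'))
cv2.imwrite('pics/s6c.png',cv2.resize(cv2.imread('pics/s6.png')[60:240,240:420],None,fx=3,fy=3))
E
```

```text
False [ 0.58396108 -0.15128938 -0.03705021]
0.5798262996948779 [-2.2825762  -0.6897434   4.83013238] [ 0.58418873 -0.15176054 -0.0359399 ]
0.583618690809559 [-0.28319257  0.94062247 -1.29064012] 13.1083
```

View pics/w6.png

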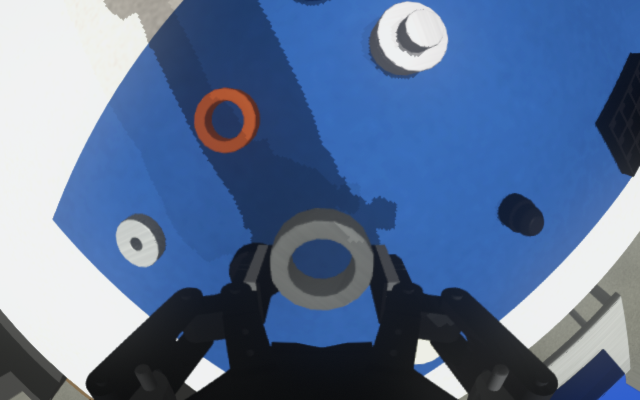

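View pics/s6c.png

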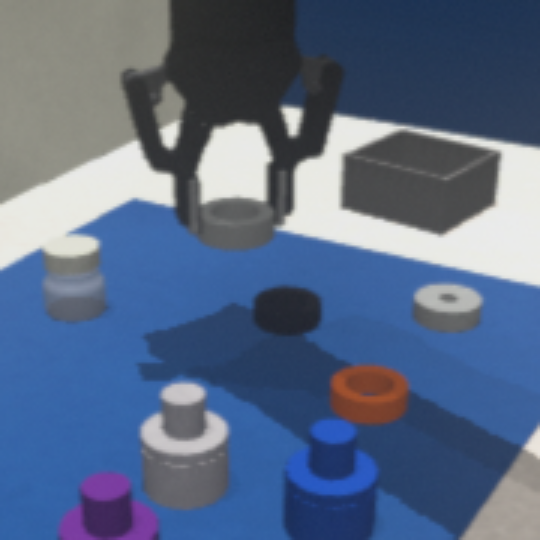

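Held: the ring hangs level between the pads at wrist (321,258). Now I'll look at the stand with the ring still in the gripper.

```bash
python3 - <<'E'
from h import *
T=toolpose();k=T[:3,3].copy()
# ring in hand fit from last wrist image bbox (by eye 270..373,207..310)
M=MODEL['spacer']+[0,0,k[2]+.036]; MODEL['held']=M
fit('held',[('wrist',[270,207,103,103])],k[:2],T); print('tcp',k)
bot.move_linear([.541,.138,.08],speed=.3)
T=toolpose();im=bot.camera('wrist');save('w7.png',im);np.save('T7.npy',T)
d=bot.search_frame('wrist','stand');print(d,bot.read_gripper_width(),bot.read_clock(),T[:3,3])
d=bot.search_frame('wrist','spacer');print([(np.round(x['bbox']),x['confidence']) for x in d])
E
python3 - <<'E'
import cv2
a=cv2.imread('pics/w7.png');cv2.imwrite('pics/w7c.png',cv2.resize(a[60:320,200:440],None,fx=2.3,fy=2.3,interpolation=cv2.INTER_CUBIC))
E
```

```text
held ['wrist'] [ 0.582  -0.1492] res [-2.5, -0.9, 2.5, 1.9]
tcp [ 0.58238385 -0.15054732  0.06805375]
[{'bbox': [255.3, 17.1, 149.5, 148.3], 'confidence': 0.83}] 0.5828374066557431 14.4333 [0.54099429 0.13707434 0.07973428]
[(array([104., 302.,  41.,  34.]), 0.97), (array([270., 206., 107., 107.]), 0.79)]
```

View pics/w7c.png

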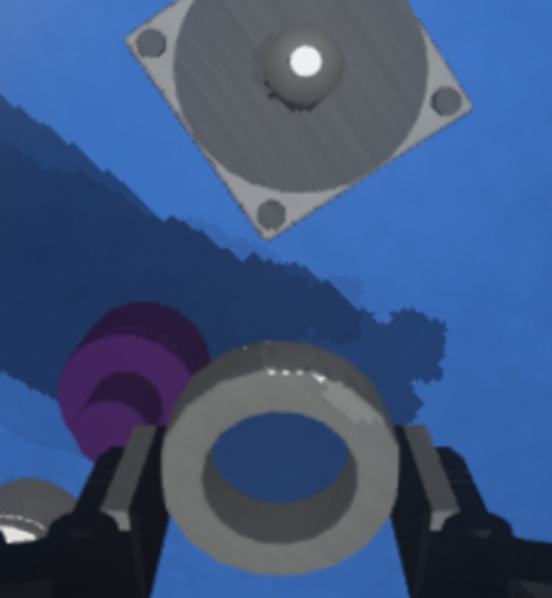

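The stand shows at the top of the picture. The spindle tip is the bright disc at (333,86.5), and plate corners are visible at about (255,78), (405,106) and (316,164). The held ring is at (322,260).

```bash
cat >> h.py <<'E'
def backproj(uv,z,T,x0=(.5,.1)):
    return least_squares(lambda x:project('wrist',np.array([[x[0],x[1],z]]),T)[0]-uv,x0).x
E
python3 - <<'E'
from h import *
T=np.load('T7.npy'); f=lambda a,b:np.array([a/2.3+200,b/2.3+60])
print('tip',backproj(f(305.5,61),.07,T))
L,Rr,B=[backproj(f(*p),.012,T) for p in((127,42),(471,107),(266,240))]
print(L,Rr,B,'mid LR',(L+Rr)/2,'sides',np.linalg.norm(L-B),np.linalg.norm(Rr-B))
# wheel edges near row 61: left/right extremes and bottom
im=cv2.imread('pics/w7.png');g=cv2.cvtColor(im,cv2.COLOR_BGR2HSV)
m=cv2.inRange(im,(225,225,225),(255,255,255));m[:60]=0;m[110:]=0;m[:,:300]=0;m[:,370:]=0
ys,xs=np.nonzero(m);print('white',xs.min(),xs.max(),ys.min(),ys.max(),xs.mean(),ys.mean())
print('tip2',backproj(np.array([xs.mean(),ys.mean()]),.07,T))
MODEL['held']=MODEL['spacer']+[0,0,T[2,3]+.036]
x=fit('held',[('wrist',[270,207,104,103])],T[:2,3],T); print('held off',x-T[:2,3])
MODEL['plate0']=None
E
```

```text
tip [0.48437864 0.20441424]
[0.43438769 0.16973728] [0.53560578 0.23888509] [0.51895188 0.15305223] mid LR [0.48499673 0.20431119] sides 0.08619451032859186 0.08743358755487113
white 327 338 81 91 332.55238095238093 86.01904761904763
tip2 [0.48404215 0.20451612]
held ['wrist'] [0.5406 0.1387] res [-2.0, -0.9, 2.0, 1.9]
held off [-0.00035388  0.00163947]
```

```bash
python3 - <<'E'
from h import *
save('sc8.png',bot.camera('scene'));save('s8.png',bot.camera('side'))
a=cv2.imread('pics/sc8.png')[155:225,370:450];b=cv2.imread('pics/s8.png')[250:370,180:310]
cv2.imwrite('pics/z8.png',np.hstack([cv2.resize(a,(400,350),interpolation=cv2.INTER_CUBIC),cv2.resize(b,(379,350),interpolation=cv2.INTER_CUBIC)]))
for p in ([.4844,.2044],[.484,.196]):
    for z in (.07,.012): print(p,z,(project('scene',np.array([[*p,z]]))-[370,155])*5,(project('side',np.array([[*p,z]]))-[180,250])*350/120+[400,0])
E
```

```text
[0.4844, 0.2044] 0.07 [[235.38565741 110.79195782]] [[570.48604809  73.12169763]]
[0.4844, 0.2044] 0.012 [[211.11566751 185.51862186]] [[585.19250313 170.16734895]]
[0.484, 0.196] 0.07 [[216.13188036 110.10189001]] [[584.26142085  61.71810633]]
[0.484, 0.196] 0.012 [[192.70595935 184.85533893]] [[597.95924924 158.30341445]]
```

View pics/z8.png

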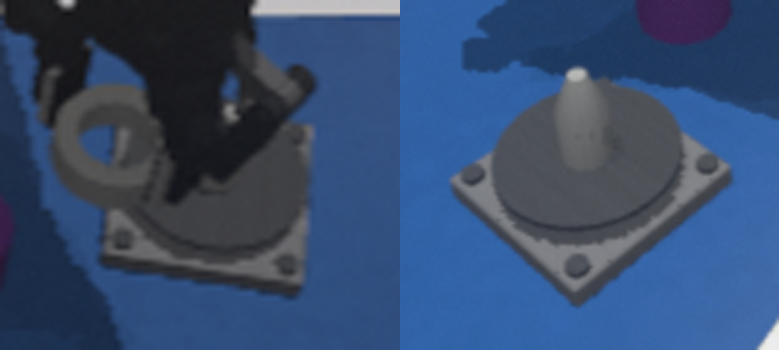

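```bash
python3 - <<'E'
from h import *
T=np.load('T7.npy')
obs={'scene':np.array([232.5,109])/5+[370,155],'side':(np.array([577,74])-[400,0])*120/350+[180,250],'wrist':np.array([332.6,86.2])}
def r(p,cs): return np.concatenate([project(c,np.array([[*p[:2],.07 if len(p)<3 else p[2]]]),T)[0]-obs[c] for c in cs])
for cs in (['scene'],['side'],['wrist'],['scene','side'],['scene','side','wrist']):
    s=least_squares(r,[.484,.2],args=(cs,)).x; print(cs,s.round(4),r(s,cs).round(1))
s=least_squares(r,[.484,.2,.07],args=(['scene','side'],)).x;print(s)
E
```

```text
['scene'] [0.4834 0.2033] [0. 0.]
['side'] [0.4817 0.2034] [-0.  0.]
['wrist'] [0.4841 0.2045] [0. 0.]
['scene', 'side'] [0.4821 0.2033] [-0.1 -0.5 -0.2 -0.2]
['scene', 'side', 'wrist'] [0.4837 0.2041] [ 0.4  0.1 -1.6 -0.2 -0.9 -0.1]
[0.48239811 0.203004   0.06922334]
```

Triangulation puts the spindle at (0.4837, 0.204), and the three views agree to about 2 mm. I'll hover over it and check through the bore.

```bash
python3 - <<'E'
from h import *
bot.move_linear([.4839,.2030,.075],speed=.15)
bot.move_linear([.4839,.2030,.052],speed=.1)
bot.wait(.2)
T=toolpose();im=bot.camera('wrist');save('w9.png',im);np.save('T9.npy',T);print(T[:3,3],bot.read_clock())
print('tip pred',project('wrist',np.array([[.4837,.204,.07]]),T))
cv2.imwrite('pics/w9c.png',cv2.resize(cv2.imread('pics/w9.png')[180:330,240:400],None,fx=4,fy=4,interpolation=cv2.INTER_CUBIC))
E
```

```text
[0.48458201 0.20297449 0.05256642] 15.9417
tip pred [[320.67610973 237.44943372]]
```

View pics/w9c.png

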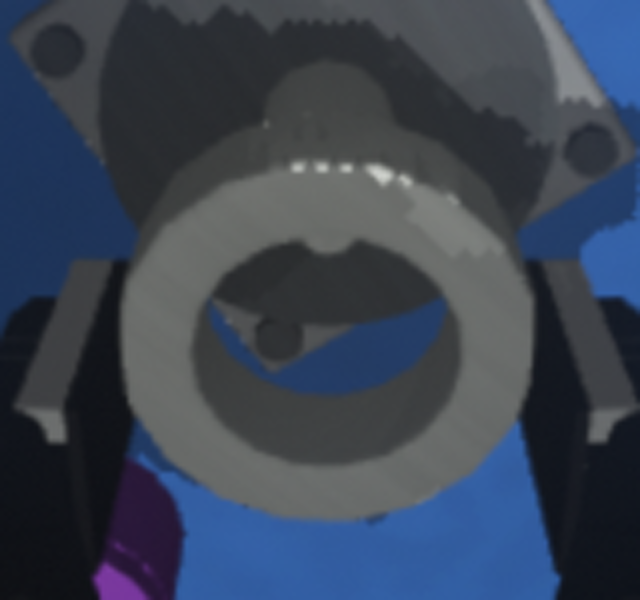

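```bash
python3 - <<'E'
from h import *
T=np.load('T9.npy'); zt=T[:3,2]
for h in (.034,.036,.038):
  for s in (0,.0015,.003):
    c=T[:3,3]+zt*s; z=T[2,3]+h
    g=lambda r,dz:project('wrist',circ(r,0)+[c[0],c[1],z+dz],T)
    a,b,o=g(.016,.018),g(.016,0),g(.026,.018)
    print(h,s,'inner top',a[:,1].min().round(1),a[:,1].max().round(1),'inner bot max',b[:,1].max().round(1),'outer',o[:,1].min().round(1),o[:,1].max().round(1),o[:,0].min().round(1),o[:,0].max().round(1))
print('obs inner top 240 296.3; bot max 278.7; outer 222 310.2; x 270 373.5')
E
```

```text
0.034 0 inner top 240.8 296.6 inner bot max 277.8 outer 220.9 311.6 267.2 373.5
0.034 0.0015 inner top 237.9 294.2 inner bot max 275.5 outer 217.9 309.4 266.9 373.7
0.034 0.003 inner top 235.0 291.9 inner bot max 273.3 outer 214.7 307.2 266.7 374.0
0.036 0 inner top 242.8 298.9 inner bot max 279.7 outer 222.6 313.9 266.5 374.1
0.036 0.0015 inner top 239.8 296.5 inner bot max 277.4 outer 219.5 311.7 266.3 374.4
0.036 0.003 inner top 236.8 294.2 inner bot max 275.2 outer 216.4 309.5 266.0 374.6
0.038 0 inner top 244.7 301.3 inner bot max 281.7 outer 224.4 316.3 265.9 374.8
0.038 0.0015 inner top 241.7 298.9 inner bot max 279.4 outer 221.2 314.2 265.6 375.0
0.038 0.003 inner top 238.7 296.5 inner bot max 277.1 outer 218.1 311.9 265.3 375.2
obs inner top 240 296.3; bot max 278.7; outer 222 310.2; x 270 373.5
```

The tip shows through the bore. The ring and spindle are aligned to about 1 mm against 4 mm of clearance, so I'll lower it with a force guard.

```bash
python3 - <<'E'
from h import *
print(bot.move_linear([.4835,.2036,.02],speed=.08,until_force=10),bot.read_position(),bot.read_ft_force())
print(bot.move_linear([.4835,.2036,-.014],speed=.05,until_force=8),bot.read_position(),bot.read_ft_force(),bot.read_gripper_width(),bot.read_clock())
E
```

```text
False [0.48333867 0.20359926 0.01986797] [ 0.75335295  1.29108474 -1.14174766]
True [ 0.48296813  0.20345471 -0.01095616] [-0.11948957 -0.16712397  4.71485917] 0.5851020584495424 17.0917
```

Contact came at TCP z = -0.011, exactly where the ring should meet the wheel. Now release, back off and look, with a view of the cap on the way.

```bash
python3 - <<'E'
from h import *
bot.set_gripper(0.85)
bot.move_linear([.4835,.2036,.06],speed=.2)
save('s10.png',bot.camera('side'));save('w10.png',bot.camera('wrist'))
bot.move_linear([.537,-.0165,.08],speed=.3); bot.wait(.1)
T=toolpose();im=bot.camera('wrist');save('w11.png',im);np.save('T11.npy',T)
d=bot.search_frame('wrist','cap');print(bot.read_clock(),T[:3,3])
for x in d: print(np.round(x['bbox']),x['confidence']); fit('cap',[('wrist',x['bbox'])],[.537,-.017],T)
a=cv2.imread('pics/s10.png')[250:370,180:310];b=cv2.imread('pics/w11.png')[60:300,180:460]
cv2.imwrite('pics/z10.png',np.hstack([cv2.resize(a,(380,350),interpolation=cv2.INTER_CUBIC),cv2.resize(b,(408,350),interpolation=cv2.INTER_CUBIC)]))
E
```

```text
19.1667 [ 0.53603728 -0.01483376  0.07948224]
[362.  67.  76.  69.] 0.95
cap ['wrist'] [0.5217 0.0841] res [0.1, -0.9, -0.1, 0.9]
[286. 168.  71.  72.] 0.79
cap ['wrist'] [ 0.5388 -0.0172] res [1.4, -1.5, -1.4, 1.3]
[195.  97.  77.  66.] 0.56
cap ['wrist'] [ 0.4459 -0.0218] res [0.6, -1.7, -0.7, 1.8]
```

View pics/z10.png

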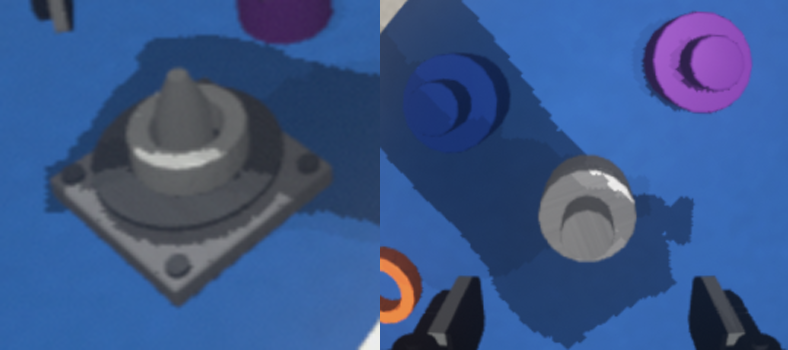

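View pics/w10.png

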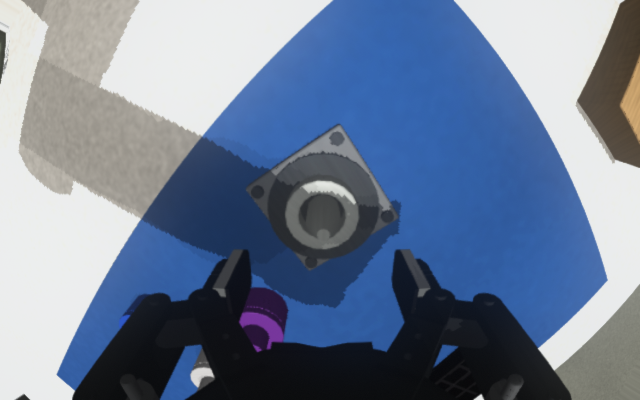

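The spacer lies flat on the wheel around the spindle (side view on the left). The grey cap is at wrist (321,204), fitted at (0.538,-0.017), with the blue cap (233,132) and the purple one (429,101) clear of the jaws. Now grasping the grey cap.

```bash
python3 - <<'E'
from h import *
p=[.538,-.017]
print(bot.move_linear([*p,.03],speed=.15,until_force=8))
print(bot.move_linear([*p,-.026],speed=.1,until_force=8),bot.read_position())
bot.set_gripper(0.0,grasp_force=50)
T=toolpose();print(bot.read_gripper_width(),bot.read_ft_force(),T[:3,3])
bot.move_linear([*p,.07],speed=.2);bot.wait(.1)
T=toolpose();save('w12.png',bot.camera('wrist'));np.save('T12.npy',T);print(bot.read_gripper_width(),T[:3,3],bot.read_ft_force(),bot.read_clock())
bot.move_linear([.4835,.2035,.08],speed=.3);bot.wait(.2)
T=toolpose();save('w13.png',bot.camera('wrist'));np.save('T13.npy',T);save('s13.png',bot.camera('side'));print(T[:3,3],bot.read_clock())
a=cv2.imread('pics/s13.png')[200:370,160:330];b=cv2.imread('pics/w13.png')[140:340,220:420]
cv2.imwrite('pics/z13.png',np.hstack([cv2.resize(a,(390,390),interpolation=cv2.INTER_CUBIC),cv2.resize(b,(400,390),interpolation=cv2.INTER_CUBIC)]))
E
```

```text
False
False [ 0.53857294 -0.01709185 -0.02544406]
0.5945246668351457 [-2.13100625 -0.48272908  5.26329496] [ 0.538763   -0.01729182 -0.02471114]
0.5907676490123045 [ 0.53644741 -0.01671528  0.06836547] [-0.13238141  0.19159563 -2.45380717] 21.4667
[0.48391542 0.20209574 0.07985298] 22.675
```

View pics/z13.png

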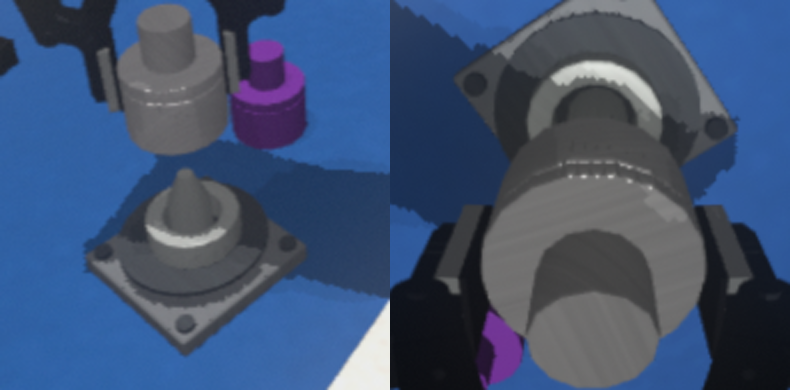

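```bash
python3 - <<'E'
from h import *
T=np.load('T13.npy');zt=T[:3,2]
for h in (.0247,.0267):
  for s in (-.0015,0,.0015):
    c=T[:3,3]+zt*s;z=T[2,3]+h
    g=lambda r,d:project('wrist',circ(r,0)+[c[0],c[1],z+d],T)
    k,o,b=g(.013,.065),g(.026,.04),g(.026,0)
    print(h,s,'knob',bb(k).round(1),'shoulder',bb(o).round(1),'bottom minrow',b[:,1].min().round(1))
f=lambda u,v:((u-390)/2+220,v*200/390+140)
print('obs knob',f(527,291),f(659,387),'shoulder',f(482,176),f(706,350),'bot',f(590,117))
E
```

```text
0.0247 -0.0015 knob [285.4 296.7 353.  346.5] shoulder [262.6 235.6 377.  329.4] bottom minrow 204.1
0.0247 0 knob [285.1 293.4 353.2 344. ] shoulder [262.4 232.3 377.2 327.3] bottom minrow 201.4
0.0247 0.0015 knob [284.9 290.  353.4 341.4] shoulder [262.1 229.  377.5 325. ] bottom minrow 198.8
0.0267 -0.0015 knob [284.9 299.9 353.4 349.9] shoulder [261.9 237.6 377.6 332.1] bottom minrow 205.3
0.0267 0 knob [284.6 296.6 353.7 347.4] shoulder [261.6 234.3 377.9 329.9] bottom minrow 202.6
0.0267 0.0015 knob [284.3 293.2 353.9 344.8] shoulder [261.3 231.  378.2 327.7] bottom minrow 199.9
obs knob (288.5, 289.2307692307692) (354.5, 338.46153846153845) shoulder (266.0, 230.25641025641028) (378.0, 319.48717948717945) bot (320.0, 200.0)
```

The cap is held level, about 1 mm off the TCP. Now lowering it onto the spindle.

```bash
python3 - <<'E'
from h import *
p=[.484,.2034]
print(bot.move_linear([*p,.052],speed=.1,until_force=10),bot.read_position())
print(bot.move_linear([*p,.026],speed=.06,until_force=8),bot.read_position(),bot.read_ft_force())
print(bot.move_linear([*p,.012],speed=.04,until_force=8),bot.read_position(),bot.read_ft_force(),bot.read_gripper_width(),bot.read_clock())
save('s14.png',bot.camera('side'))
cv2.imwrite('pics/s14c.png',cv2.resize(cv2.imread('pics/s14.png')[200:370,160:330],None,fx=3,fy=3,interpolation=cv2.INTER_CUBIC))
E
```

```text
False [0.4836224  0.20315385 0.05174196]
False [0.48372379 0.20334918 0.02568556] [ 0.17520536  0.79336721 -1.23600049]
True [0.48533434 0.20396083 0.01808421] [-0.6354505  -0.44349006  4.63587506] 0.5930287466044308 23.9917
```

View pics/s14c.png

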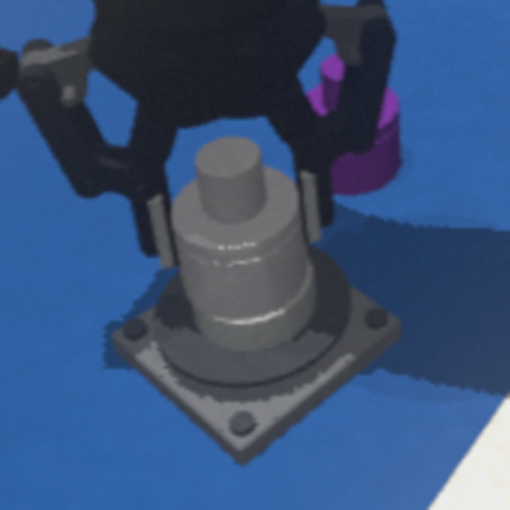

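Contact came at TCP z = 0.018, which puts the cap's underside at 43 mm, on top of the spacer. Releasing and retreating.

```bash
python3 - <<'E'
from h import *
bot.set_gripper(0.85)
bot.move_linear([.485,.2038,.12],speed=.15)
bot.move_linear([.55,.05,.15],speed=.25)
bot.wait(.3)
a=bot.camera('side')[200:370,160:330];b=bot.camera('scene')[140:240,340:450];w=bot.camera('wrist')
save('w15.png',w)
save('z15.png',np.hstack([cv2.resize(a,(390,390),interpolation=cv2.INTER_CUBIC),cv2.resize(b,(400,390),interpolation=cv2.INTER_CUBIC)]))
T=toolpose(); d=bot.search_frame('scene','cap')
MODEL['capon']=MODEL['cap']+[0,0,.043]
for x in d: print(np.round(x['bbox'])); fit('capon',[('scene',x['bbox'])],[.484,.2])
print(bot.read_clock())
E
```

```text
[403. 163.  28.  31.]
capon ['scene'] [0.486  0.2057] res [0.5, -0.4, -0.4, 0.5]
[304. 159.  19.  32.]
capon ['scene'] [ 0.4761 -0.0224] res [-2.3, -0.4, 2.3, 0.4]
[346. 190.  28.  30.]
capon ['scene'] [0.5528 0.075 ] res [0.8, -1.5, -0.7, 1.5]
[174. 181.  25.  24.]
capon ['scene'] [ 0.5209 -0.2939] res [-1.9, -5.0, 2.1, 3.9]
[386. 177.  46.  35.]
capon ['scene'] [0.5291 0.189 ] res [12.1, 1.6, -6.4, -1.4]
26.55
```

View pics/z15.png

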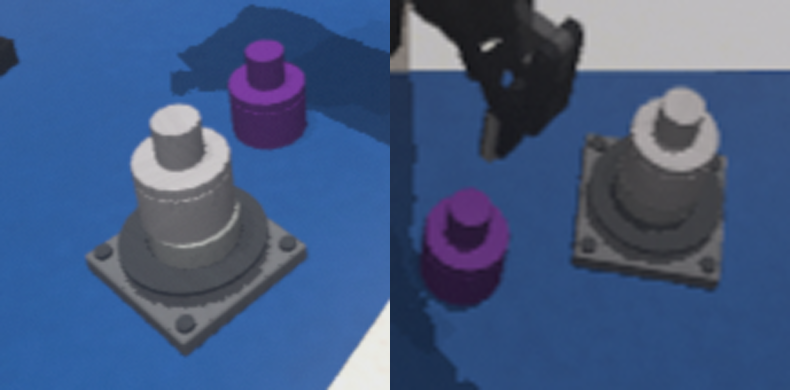

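View pics/w15.png

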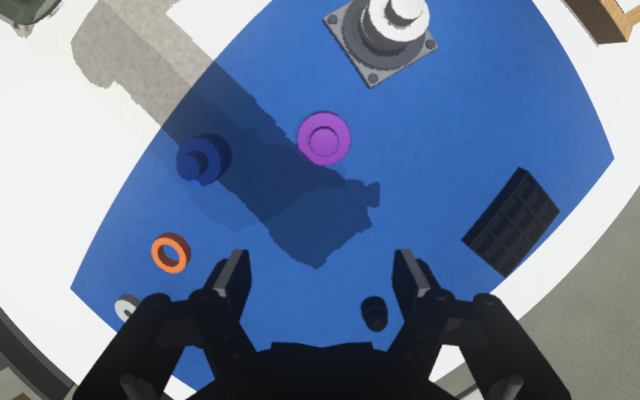

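The side and scene views show the cap upright and flat on the spacer, the spacer flat on the wheel, and the look-alikes in place, with the gripper clear of everything. Handing in.

```bash
python3 -c "
from cell import bot
print(bot.close_job())"
```

```text
the job is handed in; nothing more can be done
None
```

I put the plain steel spacer over the spindle, flat on the wheel, then the grey clamp cap open side down on top of it. I let go, backed the gripper clear and handed the job in at about 26.6 s of the 58 s.

- **Seating:** contact came at the expected heights: the spacer's underside at 25 mm and the cap's underside at about 43 mm. The last side and scene pictures show the stack upright and flat, and the look-alikes and the narrow-holed ring where they were. The highest force I read was about 7 N, though I only read it at a few moments.
- **Missed first grasp:** the first try closed above the ring without moving it. Touching the table with shut fingers showed the true tips sit about 38 mm behind the stated tool point. I used that offset for everything after.
- **Checks that disagreed:** my first stand estimate, from bounding boxes, was up to 11 mm off the spindle position I used, which I triangulated from its tip. The final scene fit puts the cap about 2 to 3 mm from that axis, within the 4 mm clearance.

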